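# Hold a bell cradle against its spacer for screwing

### The arm

A 6-joint arm with a two-finger parallel gripper is mounted at the origin on the work surface. World frame = base frame: x ahead of the robot, y to its left, z up, the work surface at z = 0. Lengths are in m, angles in rad, forces in N, time in s.
With the tool pointing down it reaches from about 0.35 to 0.975 m from the base axis. Payload 4.9 kg.
Tool frame: the origin (TCP) lies midway between the tips of the shut fingers; the grasp point (between the pads) lies 19 mm behind it; z points along the fingers, y is the line along which they close (so a half turn about z gives the same grasp; the last joint's range is limited). The gripper opens to 85 mm and grips with 20 to 120 N. Pads are 22 mm wide; open, the fingers measure 114 mm over their backs; the gripper's body (76 mm by 85 mm) begins 54 mm behind the grasp point. The pads swing forward as they close: fully open they stand 13 mm farther back than shut.
Start: joints at [-1.304, 0.053, 1.613, -0, 1.476, -0.119], TCP at [0.235, -0.579, 0.205] pointing down, gripper open.
Joint ranges: [-3.01, 3.01], [-1.01, 2.22], [0.06, 2.58], [-1.02, 4.17], [0.09, 2.62], [-3.14, 3.14]. Speed limits (rad/s): [2.57, 2.57, 3.14, 3.14, 3.14, 3.14].

### API

Orientations are given as a unit quaternion [w, x, y, z].
In Python, from plant import state, grab_frame, job_done, cut_out, place_of gives the robot as it stands.
- The arm moves only by the tool jog_arm, never from a script. Its argument "motion" is text: rows parted by semicolons, each of 7 numbers parted by spaces: the opening in per cent of the stroke, from 0 (shut) to 100 (fully open), then the shift along the tool's x, y, z as a fraction of full scale, then the turn, a rotation vector about the tool's x, y, z as a fraction of full scale. A call has exactly 5 rows; each row is the pose to reach, as a shift and turn from the pose commanded when the call began, along the tool's axes at that moment; what a row does not reach only later rows make up. Full scale, the value 1, is 50 cm for a shift and 1.5 rad for a turn. A row lasts 1/8 s, in which the tool goes at most 62.5 mm and 10.7 degrees, less where a joint would pass 70% of its speed; a pose out of reach is approached as far as the arm can. A call with a number of a shift or a turn outside -1 to 1 is refused whole. A call with a gripper value outside its range is refused whole. The fingers move at their own pace and stop on an object; the grip force is fixed at half the most. Time passes only in rows, so rows that repeat a pose let the fingers close, or fill a call up. It gives the time, the measured TCP pose, the force, the opening and the grip force at its end, in the units of the state.
- state(): the state, without advancing time (a new reading comes with each control period).
- grab_frame(name): name is "scene" or "top" or "wrist"; returns a dict with "color" (384x512x3 uint8, red, green, blue), "range_z" (384x512 float32, m along the optical axis (not along the pixel's ray), 0 where there is no reading), "intrinsics" (3x3 intrinsics, pixels), "world_from_camera" (4x4, takes a point from camera to world coordinates). Camera axes: x right, y up, looking along -z (the intrinsics and any distortion apply to the point x, -y, -z); pixel columns grow to the right and rows downward; lengths in m; the calibration is good to about 2 mm. The wrist camera is an equidistant fisheye: a pixel r from the principal point sees the ray r / f radians off the axis. A picture is of the moment at which its call begins.
- job_done(): hands the job in; it is judged then, once.
Trained networks look in the newest picture that a camera, given by its name, has taken for a name from the list of things; names that differ only in an ending like _2 or _b are one class to them, and where a whole thing is asked for, a point or a joint stands for the part that bears it (a point fixed in the world has none). Each returns a list of dicts, best first, with "p" (0 to 1); they miss things now and then, are a little off and sometimes report something else, mostly with a low value. They report only what shows in the picture. A call takes as long as a camera call. They do not tell look-alikes from the thing itself.
- cut_out(camera, thing): "pixels" (384x512 bool, what is visible of it).
- place_of(camera, thing): "at" ([x, y, z] in m, in world coordinates, good to about 4 mm: a listed point, or the origin of a listed thing).
The state is a dict: "time": time; "joint_pos": joint angles; "joint_vel": joint speeds; "joint_efforts": joint torques, N m; "tool_pos": TCP position; "tool_rot": TCP orientation; "contact_force": force on the tool from outside, world axes, zero at the start; "ft_torque": the same for the moment, N m; "gripper_width": opening from 0.0 (shut) to 1.0 (fully open); "grasp_force": force on a finger pad.
Only numpy, scipy, OpenCV 4.12 (cv2) and the standard library are available. Lean on these libraries where they do the work, as an engineer would, in place of code of your own. Each camera call takes 0.05 s, during which the arm holds its last target. There are 200 camera calls.

### The job

Take the spacer gauge out of its rack and lower its blade into the gap between the bell cradle and the metal fence until its crossbar rests fully down on both, then let go of it (do not drop it). Then push the cradle from behind so that the gauge's blade is squeezed flat between cradle and fence, and keep holding it there with a steady push of about 10 N while a colleague drives the screws: the program finishes while still pushing. Never ram it, and leave the handbell, the jar and the screw tray alone.

Things in the scene. Friction and masses are not known exactly. Their poses are not given: they have to be found in the camera images.
- jig: Fixed plywood board 210 (x) x 160 (y) x 15 mm with a bare metal fence bar across it; the cradle stands loose on the board, on the fence's -x side. Origin: centre of the board's underside, z up. Its +x points away from the robot within 0.4 rad.
- fence_face (a point): Fence bar, aluminium, 30 (x) x 150 (y) x 45 mm tall on the board. This point: middle of the top edge of its inner face, which looks to the jig's -x; 50 mm in +x from the jig's origin and 60 mm above the table.
- cradle: Loose varnished bell cradle, 80 (x) x 110 (y) x 45 mm tall, about 0.25 kg: 25 mm thick base, a 37 mm wide, 20 mm high cheek at each y end, open notch between, two dark screw holes. Origin: centre of its underside, 15 mm above the table; top level with the fence's. Slippery (friction about 0.2), slides on the board at about 1 N; with the blade squeezed, contact is stiff (well under 1 mm for 10 N).
- cradle_front (a point): Middle of the top edge of the cradle's front (+x) face, over the notch: 40 mm ahead of its origin, 45 mm above its underside. It looks to the fence across an open gap of 14 to 22 mm, parallel within 0.06 rad at the start.
- cradle_back (a point): Middle of the cradle's back (-x) face, roughly towards the robot: 40 mm behind its origin, 15 mm above its underside. The face to push; the solid base is 25 mm high here.
- gauge: Loose upright spacer gauge, about 0.13 kg: flat steel blade 6 (x) x 50 (y) mm reaching 28 mm down from a wooden crossbar 40 (x) x 70 (y) x 14 mm high; on that a wooden grip 24 (x) x 60 (y) x 34 mm high. Origin: centre of the crossbar's underside, where the blade begins; the grip spans 14 to 48 mm above it. Starts in the rack, crossbar on the rack's top.
- rack: Fixed plywood rack for the gauge, 90 (x) x 110 (y) x 42 mm tall, with a slot 17 (x) x 61 (y) mm, 36 mm deep in its top centre. Origin: centre of its underside.
- handbell: Small brass handbell standing mouth down, 90 mm across the mouth, 146 mm tall with its black loop handle. Origin: centre of the mouth. To be left alone.
- polish_jar: Small amber glass jar with a black lid, 64 mm across, 75 mm tall. Origin: centre of its underside. To be left alone.
- screw_tray: Open dark steel tray, 90 x 130 x 30 mm. Origin: centre of its underside. To be left alone.
There are look-alikes about, which are no part of the job. Leave any green look-alike of the gauge alone.

How it is judged:
By the outcome, as a careful person would: the job done as asked, in the order asked, and still so for the second after the job is handed in, while the arm keeps its last pose, push and grip.
It also fails if it takes over 58 s, if anything falls off the work surface, if the arm or the gripper's body presses on something with over 40 N, if the wrist force passes 120 N, or if a joint passes its speed limit or range.

## Working session

There is one attempt and no reset: what is moved stays moved. The work goes in short steps, Python scripts to look and compute and a tool call to move; the robot and the scene stay as the last step left them, time stands still between calls to the robot, and variables do not carry over. Pictures are saved under pics/ and viewed, at most 10 in all, crops included, and the job is handed in when it is done.

Besides the shell and the picture viewer there is one more tool, called after ">>>" by a JSON object that holds its "api" and its "payload", one argument or row to a line. jog_arm: Moves the arm, as the interface text tells. Shift numbers are shares of 50 cm and turn numbers shares of 1.5 rad, none past 1 either way. Its arguments: {"type":"object","properties":{"motion":{"type":"string"}},"required":["motion"]}

```bash
mkdir -p pics; ls
cat > h.py <<'E'
from plant import *
import numpy as np, cv2
def pts(f):
    K=f["intrinsics"];d=f["range_z"];v,u=np.mgrid[:384,:512]
    p=np.stack([(u-K[0,2])/K[0,0]*d,-(v-K[1,2])/K[1,1]*d,-d],-1)
    T=f["world_from_camera"];return p@T[:3,:3].T+T[:3,3]
E
python3 - <<'E'
from h import *
s=state();print(s)
for c in("top","scene"):
    f=grab_frame(c);cv2.imwrite(f"pics/{c}0.png",cv2.resize(f["color"][...,::-1],(800,600)));np.savez(f"{c}0.npz",**f)
    for t in("gauge","rack","jig","fence_face","cradle","cradle_front","cradle_back","handbell","polish_jar","screw_tray"):
        print(c,t,[(np.round(q["at"],3).tolist(),round(q["p"],2)) for q in place_of(c,t)])
print(state()["time"])
E
```

```text
pics
{'time': 0.0, 'joint_pos': array([-1.30399860e+00,  5.33730715e-02,  1.61429794e+00,  6.76669196e-06,
        1.47597982e+00, -1.19031336e-01]), 'joint_vel': array([ 0.00046052,  0.0003159 , -0.00026323, -0.00179492,  0.00075234,
        0.00054655]), 'joint_efforts': array([-1.04163182e-04, -3.93679941e+01, -3.70176065e+01, -1.75340506e-04,
        6.97853859e-03,  4.52430243e-06]), 'tool_pos': array([ 0.23501019, -0.57840726,  0.20385066]), 'tool_rot': array([-1.02653028e-03,  9.81449173e-01,  1.91719749e-01, -7.26046094e-05]), 'contact_force': array([-0.38645051,  0.11780376,  0.55156747]), 'ft_torque': array([-0.00271349, -0.02706736, -0.00826269]), 'grasp_force': 0.0, 'gripper_width': 1.0006729888822476}
top gauge [([0.63, -0.231, 0.026], 0.62), ([0.589, 0.188, 0.06], 0.6), ([0.488, -0.192, 0.039], 0.51), ([0.509, 0.177, 0.026], 0.34)]
top rack [([0.49, -0.198, 0.005], 0.8)]
top jig [([0.556, 0.181, -0.001], 0.57)]
top fence_face [([0.604, 0.185, 0.057], 0.75)]
top cradle [([0.551, 0.183, 0.014], 0.7)]
top cradle_front [([0.589, 0.186, 0.058], 0.63)]
top cradle_back [([0.509, 0.18, 0.028], 0.67), ([0.492, -0.193, 0.039], 0.24)]
top handbell [([0.645, -0.442, 0.001], 0.59)]
top polish_jar [([0.576, 0.454, 0.0], 0.76)]
top screw_tray [([0.802, 0.106, -0.002], 0.78)]
scene gauge [([0.495, -0.196, 0.04], 0.58)]
scene rack [([0.492, -0.198, 0.0], 0.67)]
scene jig [([0.556, 0.181, 0.0], 0.6)]
scene fence_face [([0.607, 0.183, 0.06], 0.72), ([0.492, -0.197, 0.042], 0.56)]
scene cradle [([0.551, 0.184, 0.014], 0.64)]
scene cradle_front [([0.587, 0.19, 0.06], 0.56), ([0.805, 0.101, 0.005], 0.54)]
scene cradle_back [([0.511, 0.18, 0.031], 0.57), ([0.587, 0.19, 0.058], 0.45)]
scene handbell [([0.639, -0.443, 0.001], 0.8)]
scene polish_jar [([0.574, 0.457, 0.0], 0.57), ([0.556, 0.183, 0.003], 0.43)]
scene screw_tray [([0.807, 0.101, 0.001], 0.84), ([0.611, 0.18, 0.058], 0.26)]
1.1
```

View pics/top0.png

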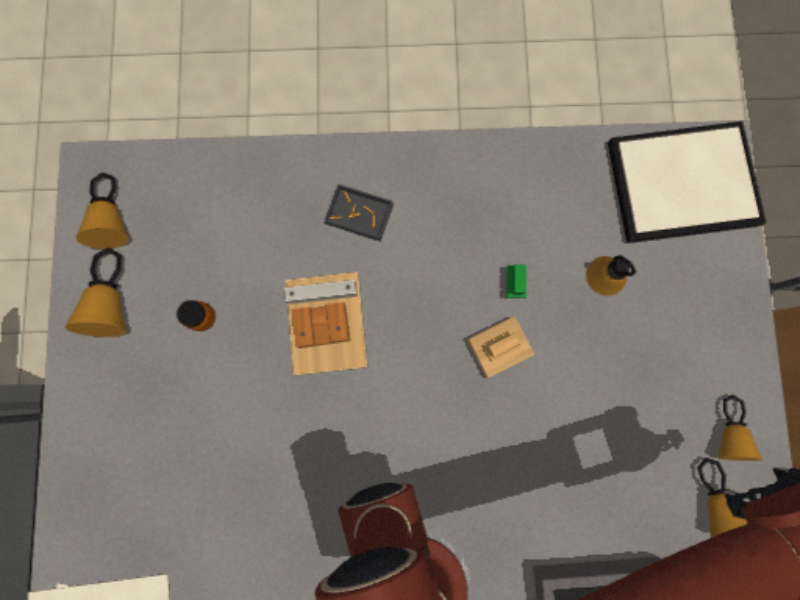

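View pics/scene0.png

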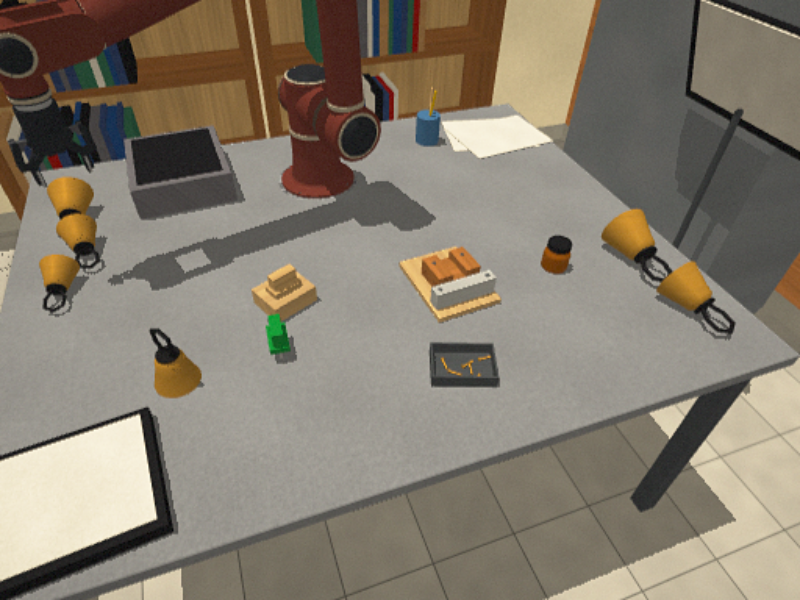

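Run:
```python
from h import *
f=dict(np.load("top0.npz"));P=pts(f)
print(f["world_from_camera"].round(3).tolist(),f["intrinsics"].round(1).tolist())
def rect(n,c,r,zl,zh):
    m=(np.hypot(P[...,0]-c[0],P[...,1]-c[1])<r)&(P[...,2]>zl)&(P[...,2]<zh)
    q=P[m];a=cv2.minAreaRect((q[:,:2]*1000).astype(np.float32));print(n,len(q),q[:,2].mean().round(4),a)
rect("grip",(.49,-.196),.06,.075,.11)
rect("crossbar",(.49,-.196),.06,.05,.11)
rect("rack",(.49,-.196),.09,.035,.11)
rect("lookalike?",(.63,-.231),.06,.03,.12)
rect("tops",(.56,.183),.13,.052,.07)
rect("cradle",(.54,.182),.06,.052,.07)
m=(np.hypot(P[...,0]-.56,P[...,1]-.183)<.12)
# profile along jig x
for y in (-.045,-.03,0,.03,.045):
    pass
```

```text
[[-0.028, 0.987, -0.157, 0.42], [-0.999, -0.03, -0.011, -0.01], [-0.016, 0.156, 0.988, 1.289], [0.0, 0.0, 0.0, 1.0]] [[376.4, 0.0, 258.3], [0.0, 376.4, 185.4], [0.0, 0.0, 1.0]]
grip 145 0.089 ((492.198486328125, -197.5424346923828), (22.52109718322754, 59.83430480957031), 24.655384063720703)
crossbar 258 0.0744 ((492.3916931152344, -196.98403930664062), (38.91828536987305, 69.44969177246094), 24.705381393432617)
rack 912 0.0507 ((490.2515869140625, -199.1585693359375), (89.02915954589844, 111.6986312866211), 24.68832778930664)
lookalike? 258 0.0622 ((628.7825927734375, -238.57919311523438), (37.861637115478516, 68.11103057861328), 86.85660552978516)
tops 977 0.0593 ((571.5201416015625, 177.15060424804688), (128.21755981445312, 150.1977996826172), 5.4698638916015625)
cradle 521 0.0593 ((547.42578125, 182.7915802001953), (80.4459228515625, 110.56675720214844), 7.231984615325928)
```

The top view shows two gauge-like things. The tan wooden one stands in the rack at about (503,345), and the green look-alike is at (515,281). The jig, with its grey fence, is at (325,322), and the scene view agrees: tan at (283,280), green at (277,335). I choose the tan one, which stands in the rack and measures 39x69 mm at a height matching its crossbar, and I'll check it in a close crop.

```bash
cat >> h.py <<'E'
from scipy.spatial.transform import Rotation as R
def plan(p,yaw,s=None):
    s=s or state();q=s["tool_rot"];Rt=R.from_quat(q,scalar_first=True)
    g=R.from_euler("z",yaw,degrees=True)*R.from_euler("x",180,degrees=True)
    d=Rt.inv().apply(np.array(p)-s["tool_pos"])/.5;r=(Rt.inv()*g).as_rotvec()/1.5
    print("t",round(s["time"],2),"shift",d.round(4),"turn",r.round(4),"F",s["contact_force"].round(1))
E
python3 - <<'E'
from h import *
f=dict(np.load("scene0.npz"));cv2.imwrite("pics/crop.png",cv2.resize(f["color"][155:240,140:230,::-1],(540,510),interpolation=cv2.INTER_CUBIC))
f=dict(np.load("top0.npz"));P=pts(f)
# fence points by colour-free split: line fit in jig frame
a=np.radians(5.5);c=np.array([.556,.181]);X=(P[...,:2]-c)@np.array([[np.cos(a),-np.sin(a)],[np.sin(a),np.cos(a)]])
m=(abs(X[...,0]-.065)<.03)&(abs(X[...,1])<.09)&(P[...,2]>.052);q=P[m]
m2=(f["color"].max(-1).astype(int)-f["color"].min(-1)<50)&m
print("fence",m2.sum(),cv2.minAreaRect((P[m2][:,:2]*1000).astype(np.float32)))
m=(abs(X[...,0])<.15)&(abs(X[...,1])<.12)&(P[...,2]>.008);print("jig",cv2.minAreaRect((P[m][:,:2]*1000).astype(np.float32)))
plan([.492,-.197,.2],114.7)
E
```

```text
fence 408 ((619.6432495117188, 181.79623413085938), (30.25474739074707, 150.22947692871094), 4.7961859703063965)
jig ((573.550537109375, 177.97291564941406), (246.80194091796875, 160.50511169433594), 4.714526653289795)
t 1.1 shift [ 0.7634 -0.5146  0.0102] turn [-0.     -0.     -1.0774] F [ 0.6 -0.1  0.2]
```

View pics/crop.png

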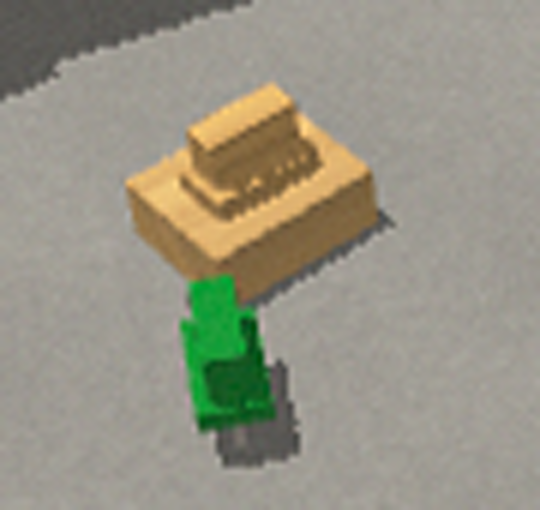

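The crop shows the tan gauge (grip at about (245,130)) seated in its rack, with the green look-alike separate at (230,350). Moving above the tan one.

>>> {"api": "jog_arm", "payload": {
  "motion": "100 0.1 -0.065 0 0 0 -0.12; 100 0.2 -0.13 0 0 0 -0.24; 100 0.3 -0.2 0 0 0 -0.36; 100 0.4 -0.27 0 0 0 -0.48; 100 0.5 -0.335 0 0 0 -0.6"
}}

```text
time: 1.72
tool_pos: [0.4046, -0.3281, 0.2054]
tool_rot: [0.0, 0.799, 0.602, 0.0]
contact_force: [0.5, 0.1, 0.1]
gripper_width: 1.001
grasp_force: 0.0
```

```bash
python3 -c "
from h import *
print(state()['tool_pos']);plan([.492,-.197,.18],114.7)"
```

```text
[ 0.40460748 -0.32810125  0.20539659]
t 1.73 shift [0.3003 0.0957 0.0508] turn [ 5.000e-04  4.000e-04 -4.736e-01] F [0.5 0.1 0.1]
```

>>> {"api": "jog_arm", "payload": {
  "motion": "100 0.08 0.025 0.012 0 0 -0.12; 100 0.16 0.05 0.025 0 0 -0.24; 100 0.24 0.075 0.04 0 0 -0.36; 100 0.3003 0.0957 0.0508 0 0 -0.4736; 100 0.3003 0.0957 0.0508 0 0 -0.4736"
}}

```text
time: 2.35
tool_pos: [0.4923, -0.1974, 0.1791]
tool_rot: [-0.001, 0.541, 0.841, 0.0]
contact_force: [-0.8, 0.3, 0.3]
gripper_width: 1.002
grasp_force: 0.0
```

Run:
```python
from h import *
s=state();print(s['tool_pos'],s['joint_pos'].round(2))
f=grab_frame("wrist");cv2.imwrite("pics/w1.png",f["color"][...,::-1]);np.savez("w1.npz",**f)
print(f["intrinsics"].round(1).tolist(),f["world_from_camera"].round(3).tolist())
for t in("gauge","rack"): print(t,[(np.round(q["at"],4).tolist(),round(q["p"],2)) for q in place_of("wrist",t)])
f=grab_frame("top");print([(np.round(q["at"],4).tolist(),round(q["p"],2)) for q in place_of("top","gauge")])
plan([.492,-.197,.097],114.7)
```

```text
[ 0.49234714 -0.19743726  0.17912097] [-0.52 -0.16  1.86  0.    1.44 -0.95]
[[297.3, 0.0, 250.7], [0.0, 297.3, 194.8], [0.0, 0.0, 1.0]] [[0.909, -0.402, -0.107, 0.465], [0.416, 0.879, 0.234, -0.138], [-0.0, -0.258, 0.966, 0.348], [0.0, 0.0, 0.0, 1.0]]
gauge [([0.6293, -0.2353, 0.0256], 0.95), ([0.4949, -0.1942, 0.0442], 0.73)]
rack []
[([0.6297, -0.2319, 0.0286], 0.75), ([0.4948, -0.193, 0.0389], 0.58), ([0.5067, 0.1787, 0.0256], 0.53), ([0.5498, 0.1832, 0.0139], 0.34)]
t 2.6 shift [0.0054 0.0031 0.1661] turn [ 0.0001  0.0004 -0.0052] F [-0.2  0.3  0.4]
```

View pics/w1.png

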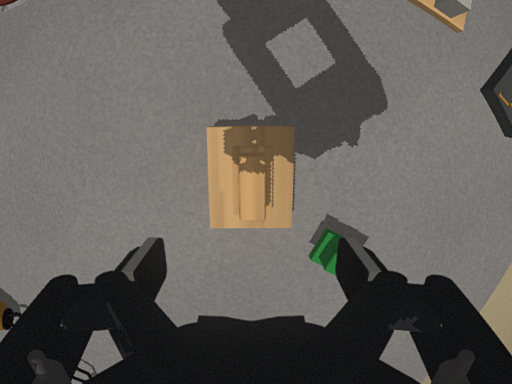

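The wrist view shows the gauge grip centred at about (252,190) between the open pads, with the green look-alike at (325,250) clear of the fingers' descent. Descending and gripping.

>>> {"api": "jog_arm", "payload": {
  "motion": "100 0 0 0.08 0 0 -0.005; 100 0 0 0.16 0 0 -0.005; 100 0 0 0.21 0 0 -0.005; 100 0 0 0.242 0 0 -0.005; 100 0 0 0.242 0 0 -0.005"
}}

```text
time: 3.22
tool_pos: [0.4911, -0.1993, 0.0578]
tool_rot: [-0.001, 0.539, 0.842, -0.0]
contact_force: [0.1, -0.3, 0.3]
gripper_width: 0.999
grasp_force: 0.0
```

>>> {"api": "jog_arm", "payload": {
  "motion": "0 0 0 0 0 0 0; 0 0 0 0 0 0 0; 0 0 0 0 0 0 0; 0 0 0 0 0 0 0; 0 0 0 0 0 0 0"
}}

```text
time: 3.85
tool_pos: [0.4927, -0.1994, 0.0598]
tool_rot: [0.001, 0.539, 0.842, 0.0]
contact_force: [0.2, 1.5, 4.7]
gripper_width: 0.255
grasp_force: 58.8
```

>>> {"api": "jog_arm", "payload": {
  "motion": "0 0 0 -0.03 0 0 0; 0 0 0 -0.08 0 0 0; 0 0 0 -0.15 0 0 0; 0 0 0 -0.22 0 0 0; 0 0 0 -0.22 0 0 0"
}}

```text
time: 4.47
tool_pos: [0.4936, -0.2002, 0.1726]
tool_rot: [0.003, 0.539, 0.842, 0.0]
contact_force: [-0.6, 1.3, -0.2]
gripper_width: 0.253
grasp_force: 59.0
```

Run:
```python
from h import *
s=state();print(s['tool_pos'],s['gripper_width'],s['grasp_force'])
plan([.596,.183,.17],95.5)
```

```text
[ 0.4936447  -0.20024005  0.17256371] 0.2527155669350063 59.02750365436077
t 4.47 shift [0.6099 0.5074 0.0036] turn [0.0031 0.0033 0.2246] F [-0.6  1.3 -0.2]
```

>>> {"api": "jog_arm", "payload": {
  "motion": "0 0.07 0.06 0 0 0 0.03; 0 0.16 0.135 0 0 0 0.06; 0 0.25 0.21 0 0 0 0.1; 0 0.34 0.285 0 0 0 0.14; 0 0.43 0.36 0 0 0 0.17"
}}

```text
time: 5.1
tool_pos: [0.5641, 0.0733, 0.1666]
tool_rot: [-0.001, 0.642, 0.767, -0.001]
contact_force: [0.5, -0.3, -1.2]
gripper_width: 0.252
grasp_force: 59.1
```

Run:
```python
from h import *
plan([.596,.183,.16],95.5)
```

```text
t 5.1 shift [0.2048 0.1013 0.0129] turn [-0.0021 -0.0001  0.0535] F [ 0.5 -0.3 -1.2]
```

>>> {"api": "jog_arm", "payload": {
  "motion": "0 0.07 0.035 0.004 0 0 0.02; 0 0.14 0.07 0.008 0 0 0.04; 0 0.19 0.095 0.012 0 0 0.053; 0 0.2048 0.1013 0.0129 -0.002 0 0.0535; 0 0.2048 0.1013 0.0129 -0.002 0 0.0535"
}}

```text
time: 5.72
tool_pos: [0.596, 0.181, 0.1608]
tool_rot: [0.0, 0.672, 0.741, 0.0]
contact_force: [-0.4, 0.3, -2.2]
gripper_width: 0.25
grasp_force: 59.1
```

Run:
```python
from h import *
s=state();print(s['tool_pos'])
f=grab_frame("wrist");cv2.imwrite("pics/w2.png",f["color"][...,::-1]);np.savez("w2.npz",**f)
g=grab_frame("scene");cv2.imwrite("pics/s2.png",cv2.resize(g["color"][120:215,235:335,::-1],(800,600)*1 if 0 else (630,600),interpolation=cv2.INTER_CUBIC));np.savez("s2.npz",**g)
t=grab_frame("top");np.savez("t2.npz",**t)
for c in("wrist","scene","top"):
  for n in("gauge","fence_face","cradle_front","cradle_back"): print(c,n,[(np.round(q["at"],4).tolist(),round(q["p"],2)) for q in place_of(c,n)])
# gauge body: top-camera grip/crossbar points
P=pts(t)
for lo,hi in((.13,.17),(.15,.2)):
    pass
P=pts(g);m=(np.hypot(P[...,0]-.596,P[...,1]-.183)<.06)&(P[...,2]>.08)&(P[...,2]<.162)
col=g["color"][m].astype(int);w=col[:,0]>col[:,2]+30;q=P[m][w];print(len(q),q.min(0),q.max(0))
plan([.596,.183,.16],95.5)
```

```text
[0.59597222 0.18095084 0.16082494]
wrist gauge [([0.599, 0.1848, 0.1445], 0.85)]
wrist fence_face []
wrist cradle_front []
wrist cradle_back [([0.5097, 0.1794, 0.0275], 0.77)]
scene gauge [([0.5998, 0.1797, 0.1412], 0.84), ([0.6341, -0.2397, 0.0304], 0.65)]
scene fence_face [([0.6081, 0.1823, 0.058], 0.67)]
scene cradle_front [([0.5866, 0.1909, 0.0607], 0.66), ([0.5988, 0.1818, 0.142], 0.62)]
scene cradle_back [([0.5099, 0.1804, 0.0288], 0.62)]
top gauge [([0.6311, -0.2347, 0.0265], 0.7), ([0.5964, 0.183, 0.1412], 0.45), ([0.5542, 0.1781, 0.0009], 0.42)]
top fence_face [([0.645, -0.4431, -0.0006], 0.7), ([0.6053, 0.1867, 0.057], 0.57)]
top cradle_front [([0.5909, 0.1894, 0.0593], 0.76)]
top cradle_back [([0.5074, 0.1792, 0.0294], 0.69)]
152 [0.57970148 0.1453963  0.11611067] [0.62176913 0.21980853 0.16189343]
t 6.47 shift [ 0.0036 -0.0014  0.0045] turn [ 0.002  -0.0001  0.0011] F [-0.3 -0.8 -1.2]
```

View pics/w2.png

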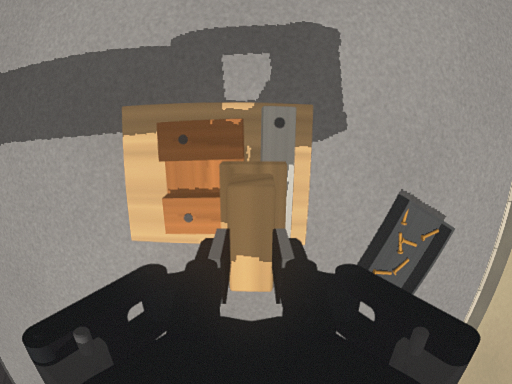

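View pics/s2.png

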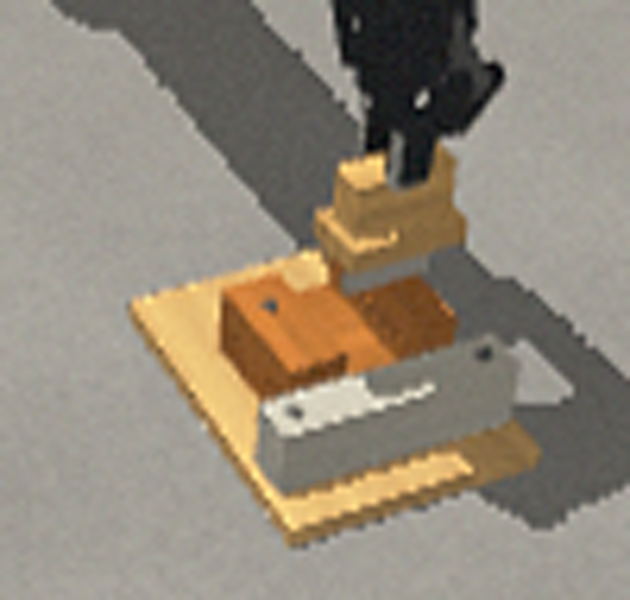

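The wrist view shows the held gauge centred over the gap, with the gap line at x≈250 between the orange cradle and the grey fence. The scene crop shows it upright, with the blade at (385,270) above the gap. Lowering.

>>> {"api": "jog_arm", "payload": {
  "motion": "0 0.003 0 0.03 0.002 0 0; 0 0.003 0 0.07 0.002 0 0; 0 0.003 0 0.105 0.002 0 0; 0 0.003 0 0.105 0.002 0 0; 0 0.003 0 0.105 0.002 0 0"
}}

```text
time: 7.1
tool_pos: [0.597, 0.1828, 0.1098]
tool_rot: [-0.0, 0.672, 0.741, 0.0]
contact_force: [0.2, -0.4, -1.2]
gripper_width: 0.25
grasp_force: 59.1
```

Run:
```python
from h import *
print(state()['tool_pos'],state()['tool_rot']);plan([.5963,.183,.08],95.5)
f=grab_frame("top");cv2.imwrite("pics/t3.png",cv2.resize(f["color"][165:245,175:255,::-1],(600,600),interpolation=cv2.INTER_CUBIC))
```

```text
[0.59702366 0.18281799 0.10976468] [-4.86373347e-06  6.71759850e-01  7.40768989e-01  9.45225444e-05]
t 7.1 shift [ 0.0005 -0.0014  0.0595] turn [ 0.0001 -0.0001  0.0011] F [ 0.2 -0.4 -1.2]
```

View pics/t3.png

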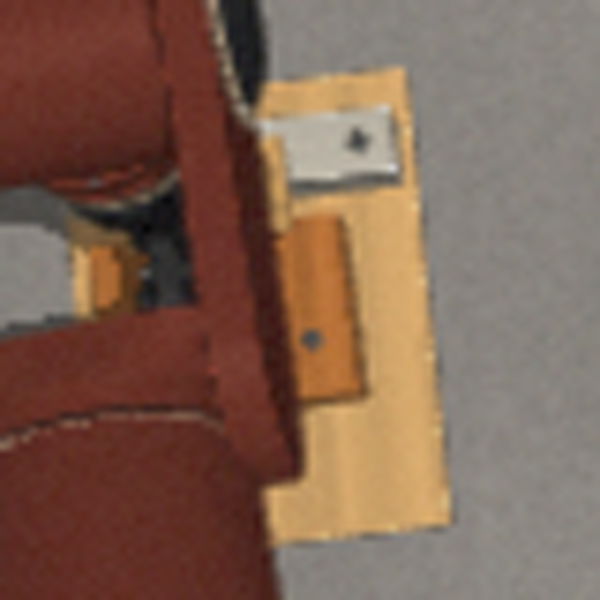

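The arm hides most of the jig from the top camera, and only the fence end (345,145) and a cradle cheek (320,310) show. I'll lower slowly, watching the force.

>>> {"api": "jog_arm", "payload": {
  "motion": "0 0 -0.0012 0.01 0 0 0; 0 0 -0.0012 0.02 0 0 0; 0 0 -0.0012 0.03 0 0 0; 0 0 -0.0012 0.04 0 0 0; 0 0 -0.0012 0.05 0 0 0"
}}

```text
time: 7.78
tool_pos: [0.5961, 0.1827, 0.0843]
tool_rot: [-0.0, 0.672, 0.741, -0.0]
contact_force: [-0.2, -0.1, -1.4]
gripper_width: 0.25
grasp_force: 59.1
```

>>> {"api": "jog_arm", "payload": {
  "motion": "0 0 0 0.004 0 0 0; 0 0 0 0.008 0 0 0; 0 0 0 0.011 0 0 0; 0 0 0 0.014 0 0 0; 0 0 0 0.014 0 0 0"
}}

```text
time: 8.4
tool_pos: [0.5964, 0.1828, 0.0779]
tool_rot: [0.0, 0.672, 0.741, 0.0]
contact_force: [-0.4, -0.1, -0.4]
gripper_width: 0.254
grasp_force: 59.1
```

>>> {"api": "jog_arm", "payload": {
  "motion": "0 0 0 0.001 0 0 0; 0 0 0 0.002 0 0 0; 0 0 0 0.002 0 0 0; 0 0 0 0.002 0 0 0; 0 0 0 0.002 0 0 0"
}}

```text
time: 9.02
tool_pos: [0.5967, 0.1828, 0.0776]
tool_rot: [0.0, 0.672, 0.741, 0.0]
contact_force: [-1.7, -0.3, 5.6]
gripper_width: 0.254
grasp_force: 60.0
```

Seated: Fz rose to 5.6 N at the expected height. Releasing.

>>> {"api": "jog_arm", "payload": {
  "motion": "40 0 0 0 0 0 0; 55 0 0 0 0 0 0; 70 0 0 0 0 0 0; 70 0 0 0 0 0 0; 70 0 0 0 0 0 0"
}}

```text
time: 9.65
tool_pos: [0.5962, 0.1827, 0.0767]
tool_rot: [-0.0, 0.672, 0.741, 0.0]
contact_force: [0.3, 0.3, -0.1]
gripper_width: 0.695
grasp_force: 0.0
```

>>> {"api": "jog_arm", "payload": {
  "motion": "70 0 0 -0.02 0 0 0; 70 0 0 -0.07 0 0 0; 70 0 0 -0.14 0 0 0; 70 0 0 -0.2 0 0 0; 70 0 0 -0.2 0 0 0"
}}

```text
time: 10.28
tool_pos: [0.5986, 0.1832, 0.1814]
tool_rot: [0.002, 0.672, 0.741, 0.003]
contact_force: [0.2, -0.3, 0.7]
gripper_width: 0.701
grasp_force: 0.0
```

Run:
```python
from h import *
f=grab_frame("wrist");cv2.imwrite("pics/w4.png",f["color"][...,::-1])
g=grab_frame("scene");im=cv2.resize(g["color"][120:215,235:335,::-1],(630,600),interpolation=cv2.INTER_CUBIC)
cv2.imwrite("pics/s4.png",np.hstack([cv2.resize(im,(400,380)),cv2.resize(f["color"][...,::-1][60:320,110:384],(400,380))]))
P=pts(g)
for n,lo,hi in(("grip",.1,.115),("xbar",.067,.08)):
    m=(np.hypot(P[...,0]-.596,P[...,1]-.185)<.06)&(P[...,2]>lo)&(P[...,2]<hi);q=P[m]
    print(n,len(q),q.mean(0).round(4),q[:,2].std().round(4),np.linalg.lstsq(np.c_[q[:,:2]-q[:,:2].mean(0),np.ones(len(q))],q[:,2],rcond=None)[0].round(3))
    q2=q[q[:,2]>np.percentile(q[:,2],50)];print(cv2.minAreaRect((q2[:,:2]*1000).astype(np.float32)))
for c in("wrist","scene"):
  for n in("gauge","fence_face","cradle","cradle_back"): print(c,n,[(np.round(q["at"],4).tolist(),round(q["p"],2)) for q in place_of(c,n)])
s=state();print(s["tool_pos"],s["time"])
```

```text
grip 101 [0.6019 0.1831 0.1068] 0.0024 [-0.11   0.017  0.107]
((601.1378173828125, 184.0777130126953), (24.34149742126465, 57.91462326049805), 5.439125061035156)
xbar 99 [0.6112 0.1791 0.0735] 0.003 [-0.099  0.022  0.074]
((611.9033203125, 180.56536865234375), (73.47196960449219, 29.281753540039062), 75.68106842041016)
wrist gauge [([0.6022, 0.1872, 0.0621], 0.63)]
wrist fence_face [([0.602, 0.1836, 0.0604], 0.7)]
wrist cradle []
wrist cradle_back [([0.5076, 0.1778, 0.0294], 0.94)]
scene gauge [([0.6328, -0.2392, 0.0298], 0.88), ([0.5996, 0.1848, 0.0573], 0.63), ([0.5874, 0.1889, 0.0597], 0.37)]
scene fence_face [([0.607, 0.1831, 0.0589], 0.85)]
scene cradle []
scene cradle_back [([0.5078, 0.1839, 0.0267], 0.78)]
[0.59592394 0.18265784 0.17597608] 10.775
```

View pics/s4.png

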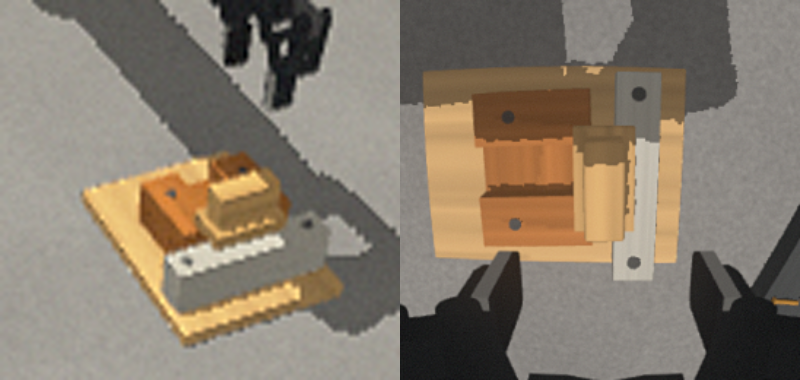

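The gauge rests level in the gap: the scene half shows it at (240,205) with its crossbar on cradle and fence, and the wrist half shows it at (605,185). Next I'll shut the fingers, turn so both fingers' sides face the cradle, and go behind it.

Run:
```python
from h import *
print(state()['joint_pos'].round(2));plan([.466,.1755,.17],5.0)
```

```text
[0.18 0.07 1.65 0.   1.43 0.08]
t 10.78 shift [ 0.0111 -0.26    0.0123] turn [-7.0000e-04  6.0000e-04  1.0541e+00] F [ 0.3 -0.5 -0.6]
```

>>> {"api": "jog_arm", "payload": {
  "motion": "0 0.002 -0.05 0 0 0 0.12; 0 0.004 -0.1 0 0 0 0.24; 0 0.006 -0.16 0 0 0 0.36; 0 0.009 -0.22 0 0 0 0.48; 0 0.0111 -0.26 0 0 0 0.6"
}}

```text
time: 11.4
tool_pos: [0.4651, 0.1755, 0.1765]
tool_rot: [-0.0, 0.928, 0.372, -0.0]
contact_force: [-0.1, 0.2, 0.6]
gripper_width: 0.001
grasp_force: 0.0
```

>>> {"api": "jog_arm", "payload": {
  "motion": "0 0 0 0 0 0 0.12; 0 0 0 0 0 0 0.24; 0 0 0 0 0 0 0.36; 0 0 0 0 0 0 0.454; 0 0 0 0 0 0 0.454"
}}

```text
time: 12.02
tool_pos: [0.4663, 0.1756, 0.1767]
tool_rot: [-0.0, 0.999, 0.045, -0.0]
contact_force: [1.2, -0.0, 0.4]
gripper_width: -0.002
grasp_force: 0.0
```

Run:
```python
from h import *
s=state();print(s['tool_pos'],s['joint_pos'].round(2),s['gripper_width']);plan([.466,.1755,.027],5.0)
```

```text
[0.46628539 0.1755656  0.17667942] [ 0.21 -0.24  1.93  0.    1.45  1.69] -0.0019523251532090615
t 12.03 shift [-6.000e-04  1.000e-04  2.994e-01] turn [-0.0001  0.0001  0.0012] F [ 1.2 -0.   0.4]
```

>>> {"api": "jog_arm", "payload": {
  "motion": "0 0 0 0.08 0 0 0; 0 0 0 0.17 0 0 0; 0 0 0 0.25 0 0 0; 0 0 0 0.285 0 0 0; 0 0 0 0.298 0 0 0"
}}

```text
time: 12.65
tool_pos: [0.4661, 0.1756, 0.0272]
tool_rot: [0.0, 0.999, 0.044, -0.0]
contact_force: [0.6, 0.0, 0.6]
gripper_width: -0.0
grasp_force: 0.0
```

>>> {"api": "jog_arm", "payload": {
  "motion": "0 0.012 0 0 0 0 0; 0 0.024 0 0 0 0 0; 0 0.036 0 0 0 0 0; 0 0.044 0 0 0 0 0; 0 0.048 0 0 0 0 0"
}}

```text
time: 13.28
tool_pos: [0.4907, 0.1777, 0.028]
tool_rot: [-0.0, 0.999, 0.044, 0.0]
contact_force: [-0.3, 0.2, 1.0]
gripper_width: -0.002
grasp_force: 0.0
```

>>> {"api": "jog_arm", "payload": {
  "motion": "0 0.004 0 0 0 0 0; 0 0.008 0 0 0 0 0; 0 0.012 0 0 0 0 0; 0 0.016 0 0 0 0 0; 0 0.02 0 0 0 0 0"
}}

```text
time: 13.9
tool_pos: [0.5003, 0.1786, 0.0277]
tool_rot: [-0.0, 0.999, 0.044, -0.0]
contact_force: [-0.3, 0.1, 1.1]
gripper_width: 0.001
grasp_force: 0.0
```

>>> {"api": "jog_arm", "payload": {
  "motion": "0 0.002 0 0 0 0 0; 0 0.004 0 0 0 0 0; 0 0.006 0 0 0 0 0; 0 0.008 0 0 0 0 0; 0 0.01 0 0 0 0 0"
}}

```text
time: 14.52
tool_pos: [0.5052, 0.179, 0.0278]
tool_rot: [-0.0, 0.999, 0.044, -0.0]
contact_force: [-0.2, 0.6, -0.5]
gripper_width: -0.001
grasp_force: 0.0
```

>>> {"api": "jog_arm", "payload": {
  "motion": "0 0.002 0 0 0 0 0; 0 0.004 0 0 0 0 0; 0 0.005 0 0 0 0 0; 0 0.006 0 0 0 0 0; 0 0.007 0 0 0 0 0"
}}

```text
time: 15.15
tool_pos: [0.5087, 0.1793, 0.0277]
tool_rot: [-0.0, 0.999, 0.044, -0.0]
contact_force: [-0.4, -0.0, -0.3]
gripper_width: -0.001
grasp_force: 0.0
```

Run:
```python
from h import *
s=state();print(s['tool_pos'],s['contact_force'])
f=grab_frame("wrist");g=grab_frame("scene")
im=cv2.resize(g["color"][120:215,235:335,::-1],(400,380),interpolation=cv2.INTER_CUBIC)
cv2.imwrite("pics/s5.png",np.hstack([im,cv2.resize(f["color"][...,::-1],(400,380))]))
for c in("wrist","scene"):
  for n in("gauge","cradle_front","cradle_back"): print(c,n,[(np.round(q["at"],4).tolist(),round(q["p"],2)) for q in place_of(c,n)])
```

```text
[0.50866749 0.17931208 0.02772613] [-0.38707747 -0.04581692 -0.2557897 ]
wrist gauge [([0.6002, 0.1867, 0.0606], 0.68)]
wrist cradle_front []
wrist cradle_back [([0.507, 0.1778, 0.0276], 0.89)]
scene gauge [([0.6363, -0.2366, 0.0291], 0.83), ([0.6022, 0.1856, 0.0595], 0.81)]
scene cradle_front [([0.586, 0.1915, 0.0605], 0.6)]
scene cradle_back [([0.5121, 0.178, 0.0302], 0.66), ([0.6038, 0.1822, 0.0573], 0.37)]
```

View pics/s5.png

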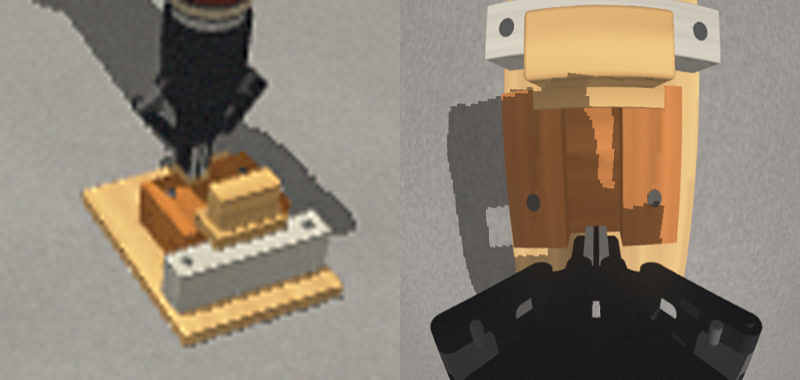

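The wrist half shows the shut fingertips at about (597,235), at the cradle's back edge, with the gauge still level over the gap. Continuing in half-millimetre rows.

>>> {"api": "jog_arm", "payload": {
  "motion": "0 0.001 0 0 0 0 0; 0 0.002 0 0 0 0 0; 0 0.003 0 0 0 0 0; 0 0.004 0 0 0 0 0; 0 0.005 0 0 0 0 0"
}}

```text
time: 16.18
tool_pos: [0.5112, 0.1796, 0.0278]
tool_rot: [-0.0, 0.999, 0.044, 0.0]
contact_force: [0.1, -0.1, -0.8]
gripper_width: 0.0
grasp_force: 0.0
```

>>> {"api": "jog_arm", "payload": {
  "motion": "0 0.001 0 0 0 0 0; 0 0.002 0 0 0 0 0; 0 0.003 0 0 0 0 0; 0 0.004 0 0 0 0 0; 0 0.005 0 0 0 0 0"
}}

```text
time: 16.8
tool_pos: [0.5137, 0.1797, 0.0278]
tool_rot: [-0.0, 0.999, 0.044, 0.0]
contact_force: [0.2, 0.4, 0.5]
gripper_width: 0.004
grasp_force: 0.0
```

```bash
cat > meas.py <<'E'
from h import *
def crad(g):
    P=pts(g);a=np.radians(4.8);X=(P[...,:2]-[.6047,.1805])@np.array([[np.cos(a),-np.sin(a)],[np.sin(a),np.cos(a)]])
    c=g["color"].astype(int);o=[]
    for s in(-1,1):
        m=(abs(P[...,2]-.0595)<.004)&(abs(X[...,1]-s*.04)<.012)&(X[...,0]<-.03)&(X[...,0]>-.13)
        o.append((m.sum(),X[...,0][m].min().round(4)))
    m=(abs(P[...,2]-.107)<.004)&(abs(X[...,0])<.05)&(abs(X[...,1])<.05);o.append(("grip",m.sum(),X[m].mean(0).round(4)))
    return o
E
python3 - <<'E'
from meas import *
print(crad(dict(np.load("s2.npz"))));print(crad(grab_frame("scene")))
for n in("cradle_back","gauge"): 
  for c in("wrist","scene"):
    if c=="wrist":grab_frame(c)
    print(c,n,[(np.round(q["at"],4).tolist(),round(q["p"],2)) for q in place_of(c,n)])
E
```

```text
[(np.int64(66), np.float64(-0.0934)), (np.int64(34), np.float64(-0.0601)), ('grip', np.int64(0), array([nan, nan]))]
[(np.int64(67), np.float64(-0.092)), (np.int64(30), np.float64(-0.0955)), ('grip', np.int64(88), array([-0.0041,  0.0025]))]
wrist cradle_back [([0.5105, 0.1795, 0.0303], 0.72)]
scene cradle_back [([0.5142, 0.1823, 0.0302], 0.72)]
wrist gauge [([0.5987, 0.1867, 0.0603], 0.97)]
scene gauge [([0.6325, -0.2383, 0.0291], 0.85), ([0.6006, 0.1856, 0.0589], 0.83)]meas.py:8: RuntimeWarning: Mean of empty slice.
  m=(abs(P[...,2]-.107)<.004)&(abs(X[...,0])<.05)&(abs(X[...,1])<.05);o.append(("grip",m.sum(),X[m].mean(0).round(4)))
  ret = um.true_divide(
```

>>> {"api": "jog_arm", "payload": {
  "motion": "0 0.001 0 0 0 0 0; 0 0.002 0 0 0 0 0; 0 0.003 0 0 0 0 0; 0 0.004 0 0 0 0 0; 0 0.005 0 0 0 0 0"
}}

```text
time: 17.77
tool_pos: [0.5162, 0.18, 0.0278]
tool_rot: [-0.0, 0.999, 0.044, 0.0]
contact_force: [-0.1, -0.4, 0.5]
gripper_width: 0.002
grasp_force: 0.0
```

>>> {"api": "jog_arm", "payload": {
  "motion": "0 0.001 0 0 0 0 0; 0 0.002 0 0 0 0 0; 0 0.003 0 0 0 0 0; 0 0.004 0 0 0 0 0; 0 0.005 0 0 0 0 0"
}}

```text
time: 18.4
tool_pos: [0.5187, 0.1802, 0.0277]
tool_rot: [-0.0, 0.999, 0.044, -0.0]
contact_force: [0.4, 0.1, -0.0]
gripper_width: 0.0
grasp_force: 0.0
```

Run:
```python
from meas import *
f=grab_frame("wrist");g=grab_frame("scene");print(crad(g))
for n in("cradle_back","gauge"): 
  for c in("wrist","scene"):
    print(c,n,[(np.round(q["at"],4).tolist(),round(q["p"],2)) for q in place_of(c,n)])
F=[state()["contact_force"]]
for i in range(8): grab_frame("top");F.append(state()["contact_force"])
print(np.mean(F,0).round(2))
im=cv2.resize(g["color"][120:215,235:335,::-1],(400,380),interpolation=cv2.INTER_CUBIC)
cv2.imwrite("pics/s6.png",np.hstack([im,cv2.resize(f["color"][:260,100:400][...,::-1],(400,380))]))
```

```text
[(np.int64(68), np.float64(-0.0936)), (np.int64(32), np.float64(-0.0974)), ('grip', np.int64(91), array([-0.0034,  0.0026]))]
wrist cradle_back [([0.508, 0.1807, 0.0283], 0.85)]
scene cradle_back [([0.5121, 0.1847, 0.0295], 0.59)]
wrist gauge [([0.6025, 0.1867, 0.0612], 0.75)]
scene gauge [([0.6356, -0.2396, 0.03], 0.79), ([0.578, 0.4538, -0.0003], 0.38)]
[-0.11 -0.09 -0.32]
```

View pics/s6.png

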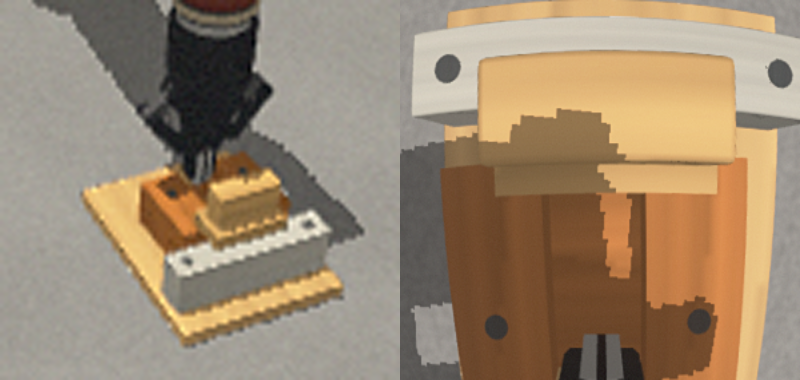

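The picture suggests the cradle hasn't moved: its back is still near 0.508 and the fingertips show by the notch at (600,350). Before going on I'll measure the fingers and the cradle's back from depth.

Run:
```python
from h import *
print(state()['tool_pos'])
def wp(f):
    K=f["intrinsics"];d=f["range_z"];v,u=np.mgrid[:384,:512]
    a=(u-K[0,2])/K[0,0];b=(v-K[1,2])/K[1,1];t=np.hypot(a,b)+1e-9;k=np.tan(t)/t
    p=np.stack([a*k*d,-b*k*d,-d],-1);T=f["world_from_camera"];return p@T[:3,:3].T+T[:3,3]
f=grab_frame("wrist");P=wp(f);c=f["color"].astype(int)
for v in range(170,262,6): print(v,P[v,251].round(3),c[v,251],P[v,225].round(3),P[v,285].round(3))
g=grab_frame("scene");Q=pts(g);c=g["color"].astype(int)
m=(c.max(-1)<70)&(np.hypot(Q[...,0]-.515,Q[...,1]-.18)<.04)&(Q[...,2]>.02)&(Q[...,2]<.1)
q=Q[m];q=q[np.argsort(q[:,2])];print(len(q),q[:12].round(3).tolist())
```

```text
[0.51863656 0.18019882 0.02777707]
170 [0.555 0.183 0.041] [121  79  45] [0.554 0.197 0.041] [0.56  0.168 0.059]
176 [0.552 0.183 0.039] [114  73  40] [0.551 0.197 0.04 ] [0.557 0.167 0.06 ]
182 [0.548 0.183 0.04 ] [109  71  40] [0.547 0.197 0.039] [0.554 0.167 0.059]
188 [0.545 0.182 0.04 ] [113  75  43] [0.544 0.196 0.039] [0.551 0.166 0.058]
194 [0.541 0.182 0.038] [115  75  43] [0.54  0.196 0.04 ] [0.548 0.166 0.059]
200 [0.539 0.182 0.041] [114  73  42] [0.537 0.196 0.039] [0.546 0.166 0.06 ]
206 [0.535 0.181 0.04 ] [112  70  42] [0.534 0.196 0.041] [0.542 0.166 0.06 ]
212 [0.531 0.181 0.04 ] [111  71  41] [0.53  0.196 0.04 ] [0.539 0.165 0.06 ]
218 [0.528 0.181 0.04 ] [109  71  44] [0.527 0.195 0.04 ] [0.537 0.165 0.061]
224 [0.524 0.181 0.04 ] [107  70  42] [0.523 0.195 0.041] [0.533 0.164 0.059]
230 [0.529 0.181 0.061] [34 26 23] [0.519 0.195 0.039] [0.531 0.164 0.061]
236 [0.529 0.181 0.068] [38 31 32] [0.516 0.195 0.041] [0.527 0.164 0.06 ]
242 [0.529 0.181 0.074] [33 24 22] [0.524 0.193 0.066] [0.524 0.163 0.06 ]
248 [0.528 0.181 0.08 ] [34 29 29] [0.524 0.192 0.073] [0.521 0.163 0.061]
254 [0.528 0.181 0.086] [38 33 33] [0.524 0.192 0.08 ] [0.517 0.162 0.06 ]
260 [0.529 0.181 0.092] [42 37 37] [0.53  0.191 0.097] [0.514 0.162 0.06 ]
44 [[0.533, 0.178, 0.061], [0.527, 0.173, 0.063], [0.527, 0.168, 0.064], [0.524, 0.194, 0.065], [0.517, 0.169, 0.066], [0.525, 0.169, 0.067], [0.534, 0.177, 0.067], [0.528, 0.172, 0.069], [0.523, 0.174, 0.069], [0.526, 0.192, 0.071], [0.522, 0.194, 0.072], [0.521, 0.166, 0.074]]
```

```bash
cat >> h.py <<'E'
def wp(f):
    K=f["intrinsics"];d=f["range_z"];v,u=np.mgrid[:384,:512]
    a=(u-K[0,2])/K[0,0];b=(v-K[1,2])/K[1,1];t=np.hypot(a,b)+1e-9;k=np.tan(t)/t
    p=np.stack([a*k*d,-b*k*d,-d],-1);T=f["world_from_camera"];return p@T[:3,:3].T+T[:3,3]
E
python3 - <<'E'
from h import *
def tips(n,f,P,tcp,yaw):
    a=np.radians(yaw);d=P-np.array(tcp);X=d[...,0]*np.cos(a)+d[...,1]*np.sin(a);Y=d[...,0]*np.sin(a)-d[...,1]*np.cos(a)
    c=f["color"].astype(int);m=(c.max(-1)-c.min(-1)<14)&(abs(X)<.016)&(abs(Y)<.07)&(d[...,2]>-.01)&(d[...,2]<.09)
    z=d[...,2][m];o=np.argsort(z)[:8];print(n,m.sum(),[(X[m][i].round(3),Y[m][i].round(3),z[i].round(3)) for i in o])
f=dict(np.load("w1.npz"));tips("w1",f,wp(f),[.4923,-.1974,.1791],114.7)
f=dict(np.load("w2.npz"));tips("w2",f,wp(f),[.596,.181,.1608],95.5)
f=dict(np.load("s2.npz"));tips("s2",f,pts(f),[.596,.181,.1608],95.5)
f=grab_frame("wrist");t=state()["tool_pos"];tips("now",f,wp(f),t,5)
print(f["world_from_camera"][:3,3]-t, [R.from_quat(state()["tool_rot"],scalar_first=True).as_euler("xyz",degrees=True).round(2)])
f=dict(np.load("w1.npz"));P=wp(f)
for v in(230,240,250,260,270):print(v,[(P[v,u]-[.4923,-.1974,.1791]).round(3).tolist() for u in(140,150,160,345,355)])
E
```

```text
w1 5562 [(np.float64(-0.007), np.float64(-0.044), np.float64(0.039)), (np.float64(0.006), np.float64(-0.043), np.float64(0.039)), (np.float64(-0.001), np.float64(-0.044), np.float64(0.039)), (np.float64(0.005), np.float64(-0.043), np.float64(0.039)), (np.float64(-0.0), np.float64(-0.043), np.float64(0.039)), (np.float64(0.005), np.float64(-0.043), np.float64(0.039)), (np.float64(-0.006), np.float64(-0.043), np.float64(0.039)), (np.float64(-0.003), np.float64(0.043), np.float64(0.039))]
w2 9321 [(np.float64(0.011), np.float64(0.012), np.float64(0.03)), (np.float64(0.011), np.float64(0.015), np.float64(0.031)), (np.float64(0.011), np.float64(0.013), np.float64(0.031)), (np.float64(0.011), np.float64(-0.017), np.float64(0.031)), (np.float64(0.011), np.float64(0.016), np.float64(0.031)), (np.float64(0.011), np.float64(0.015), np.float64(0.031)), (np.float64(0.011), np.float64(0.012), np.float64(0.031)), (np.float64(0.011), np.float64(0.016), np.float64(0.032))]
s2 187 [(np.float64(-0.01), np.float64(0.018), np.float64(0.032)), (np.float64(-0.008), np.float64(0.02), np.float64(0.033)), (n
[... 841 characters left out ...]
0.06449507 0.00559103 0.16876002] [array([-179.99,   -0.  ,    5.01])]
230 [[-0.102, -0.13, -0.179], [-0.089, -0.124, -0.18], [-0.077, -0.117, -0.18], [0.142, -0.017, -0.179], [0.156, -0.012, -0.181]]
240 [[-0.098, -0.144, -0.179], [-0.048, -0.01, 0.046], [-0.044, -0.009, 0.045], [0.034, 0.028, 0.047], [0.039, 0.03, 0.047]]
250 [[-0.049, -0.01, 0.057], [-0.044, -0.008, 0.059], [-0.042, -0.013, 0.045], [0.035, 0.025, 0.051], [0.036, 0.028, 0.057]]
260 [[-0.046, -0.008, 0.068], [-0.043, -0.011, 0.06], [-0.028, 0.059, 0.169], [0.037, 0.021, 0.053], [0.034, 0.027, 0.065]]
270 [[-0.043, -0.009, 0.073], [-0.041, -0.014, 0.064], [-0.038, -0.021, 0.049], [0.039, 0.017, 0.054], [0.035, 0.024, 0.068]]
```

Wrist and scene depth agree that the real shut fingertips sit about 30 mm above the reported TCP, at z≈0.058. The fingers therefore slid into the notch above the base without touching, and the cradle hasn't moved. I'll back out, go 30 mm lower and push again.

>>> {"api": "jog_arm", "payload": {
  "motion": "0 -0.02 0 0 0 0 0; 0 -0.045 0 0 0 0 0; 0 -0.07 0 0 0 0 0; 0 -0.09 0 0 0 0 0; 0 -0.09 0 0 0 0 0"
}}

```text
time: 19.88
tool_pos: [0.4729, 0.1762, 0.0276]
tool_rot: [-0.0, 0.999, 0.044, -0.0]
contact_force: [0.2, -0.4, -0.1]
gripper_width: -0.003
grasp_force: 0.0
```

>>> {"api": "jog_arm", "payload": {
  "motion": "0 0 0 0.02 0 0 0; 0 0 0 0.035 0 0 0; 0 0 0 0.048 0 0 0; 0 0 0 0.058 0 0 0; 0 0 0 0.058 0 0 0"
}}

```text
time: 20.5
tool_pos: [0.4734, 0.1761, -0.0019]
tool_rot: [0.0, 0.999, 0.044, -0.001]
contact_force: [-0.2, 0.3, -0.3]
gripper_width: -0.003
grasp_force: 0.0
```

Run:
```python
from h import *
f=grab_frame("wrist");s=state();print(s["tool_pos"],s["contact_force"]);P=wp(f)
for v in range(206,240,3): print(v,P[v,247].round(3),P[v,256].round(3),f["color"][v,247])
```

```text
[ 0.47372137  0.17623213 -0.00148733] [0.80606952 0.01658495 0.46880091]
206 [0.491 0.18  0.014] [0.491 0.175 0.015] [140 112  77]
209 [0.49  0.18  0.016] [0.49  0.175 0.016] [139 112  78]
212 [0.488 0.179 0.015] [0.488 0.175 0.015] [140 111  77]
215 [0.486 0.179 0.014] [0.486 0.174 0.014] [139 111  76]
218 [0.484 0.179 0.016] [0.485 0.174 0.015] [138 111  76]
221 [0.482 0.179 0.015] [0.483 0.174 0.016] [141 112  80]
224 [0.481 0.179 0.015] [0.481 0.174 0.015] [139 112  78]
227 [0.479 0.179 0.015] [0.48  0.174 0.015] [141 115  79]
230 [0.483 0.179 0.03 ] [0.484 0.175 0.032] [92 87 85]
233 [0.483 0.179 0.034] [0.484 0.175 0.036] [92 89 85]
236 [0.484 0.179 0.039] [0.484 0.175 0.039] [82 79 77]
239 [0.484 0.179 0.042] [0.484 0.175 0.042] [77 75 72]
```

>>> {"api": "jog_arm", "payload": {
  "motion": "0 0.01 0 0 0 0 0; 0 0.02 0 0 0 0 0; 0 0.028 0 0 0 0 0; 0 0.034 0 0 0 0 0; 0 0.038 0 0 0 0 0"
}}

```text
time: 21.18
tool_pos: [0.4929, 0.1779, -0.0012]
tool_rot: [-0.0, 0.999, 0.044, -0.0]
contact_force: [0.6, 0.3, -0.4]
gripper_width: -0.002
grasp_force: 0.0
```

>>> {"api": "jog_arm", "payload": {
  "motion": "0 0.002 0 0 0 0 0; 0 0.004 0 0 0 0 0; 0 0.006 0 0 0 0 0; 0 0.008 0 0 0 0 0; 0 0.01 0 0 0 0 0"
}}

```text
time: 21.8
tool_pos: [0.4978, 0.1783, -0.0012]
tool_rot: [-0.0, 0.999, 0.044, 0.0]
contact_force: [-0.3, 0.4, -0.1]
gripper_width: 0.002
grasp_force: 0.5
```

>>> {"api": "jog_arm", "payload": {
  "motion": "0 0.002 0 0 0 0 0; 0 0.004 0 0 0 0 0; 0 0.006 0 0 0 0 0; 0 0.008 0 0 0 0 0; 0 0.01 0 0 0 0 0"
}}

```text
time: 22.42
tool_pos: [0.5026, 0.1788, -0.0014]
tool_rot: [-0.0, 0.999, 0.044, -0.0]
contact_force: [-1.1, -0.6, 0.5]
gripper_width: -0.001
grasp_force: 0.5
```

Run:
```python
from h import *
f=grab_frame("wrist");s=state();print(s["tool_pos"],s["contact_force"]);P=wp(f)
for v in range(212,242,3): print(v,P[v,247].round(3),P[v,225].round(3),P[v,280].round(3),f["color"][v,247])
for n in("cradle_back","gauge"): print(n,[(np.round(q["at"],4).tolist(),round(q["p"],2)) for q in place_of("wrist",n)])
```

```text
[ 0.50276986  0.17876389 -0.00133085] [-0.86019715  0.49176517  0.28730804]
212 [0.525 0.182 0.04 ] [0.524 0.192 0.04 ] [0.526 0.168 0.041] [112  74  43]
215 [0.524 0.182 0.041] [0.523 0.192 0.04 ] [0.525 0.167 0.041] [112  74  44]
218 [0.522 0.182 0.04 ] [0.521 0.192 0.04 ] [0.523 0.167 0.04 ] [113  73  42]
221 [0.521 0.182 0.04 ] [0.519 0.192 0.039] [0.522 0.167 0.04 ] [113  73  43]
224 [0.519 0.182 0.04 ] [0.518 0.192 0.04 ] [0.52  0.167 0.04 ] [116  76  45]
227 [0.518 0.182 0.04 ] [0.517 0.192 0.04 ] [0.519 0.167 0.04 ] [113  72  41]
230 [0.517 0.182 0.041] [0.515 0.192 0.04 ] [0.518 0.167 0.041] [111  73  42]
233 [0.514 0.182 0.039] [0.513 0.192 0.039] [0.516 0.166 0.04 ] [111  72  44]
236 [0.513 0.181 0.04 ] [0.513 0.192 0.041] [0.515 0.166 0.041] [111  72  45]
239 [0.513 0.181 0.042] [0.5   0.193 0.015] [0.502 0.162 0.015] [79 75 73]
cradle_back [([0.5138, 0.1812, 0.0272], 0.6)]
gauge [([0.5998, 0.1868, 0.0624], 0.73), ([0.5489, 0.1815, 0.0113], 0.72)]
```

Contact now: about 1 N drag, and the cradle's back has moved to 0.513. Roughly 6 mm remain, so I'll take finer steps.

>>> {"api": "jog_arm", "payload": {
  "motion": "0 0.0012 0 0 0 0 0; 0 0.0024 0 0 0 0 0; 0 0.0036 0 0 0 0 0; 0 0.0048 0 0 0 0 0; 0 0.006 0 0 0 0 0"
}}

```text
time: 23.2
tool_pos: [0.5057, 0.1791, -0.0013]
tool_rot: [-0.0, 0.999, 0.044, -0.0]
contact_force: [-1.7, -0.1, -0.7]
gripper_width: 0.001
grasp_force: 0.7
```

>>> {"api": "jog_arm", "payload": {
  "motion": "0 0.0008 0 0 0 0 0; 0 0.0016 0 0 0 0 0; 0 0.0024 0 0 0 0 0; 0 0.0032 0 0 0 0 0; 0 0.004 0 0 0 0 0"
}}

```text
time: 23.82
tool_pos: [0.5077, 0.1792, -0.0012]
tool_rot: [-0.0, 0.999, 0.044, 0.0]
contact_force: [-1.1, 0.4, -1.3]
gripper_width: 0.0
grasp_force: 0.6
```

>>> {"api": "jog_arm", "payload": {
  "motion": "0 0.0006 0 0 0 0 0; 0 0.0012 0 0 0 0 0; 0 0.0018 0 0 0 0 0; 0 0.0024 0 0 0 0 0; 0 0.003 0 0 0 0 0"
}}

```text
time: 24.45
tool_pos: [0.5081, 0.1793, -0.0016]
tool_rot: [-0.0, 0.999, 0.044, -0.001]
contact_force: [-6.4, -0.7, 2.9]
gripper_width: -0.005
grasp_force: 3.1
```

Run:
```python
from h import *
f=grab_frame("wrist");g=grab_frame("scene");s=state();print(s["tool_pos"],s["contact_force"])
for c in("wrist","scene"):
  for n in("cradle_back","gauge"): print(c,n,[(np.round(q["at"],4).tolist(),round(q["p"],2)) for q in place_of(c,n)])
```

```text
[ 0.50802933  0.17934139 -0.0016148 ] [-5.62137313  0.37778413  2.01743383]
wrist cradle_back [([0.5201, 0.1815, 0.0294], 0.77)]
wrist gauge [([0.6049, 0.1845, 0.0651], 0.7)]
scene cradle_back [([0.52, 0.1824, 0.031], 0.67), ([0.6099, 0.182, 0.0607], 0.62)]
scene gauge [([0.6353, -0.2377, 0.03], 0.7)]
```

>>> {"api": "jog_arm", "payload": {
  "motion": "0 0.0006 0 0 0 0 0; 0 0.0012 0 0 0 0 0; 0 0.0016 0 0 0 0 0; 0 0.0016 0 0 0 0 0; 0 0.0016 0 0 0 0 0"
}}

```text
time: 25.38
tool_pos: [0.508, 0.1794, -0.0019]
tool_rot: [0.0, 0.999, 0.044, -0.002]
contact_force: [-7.3, 0.1, 2.9]
gripper_width: 0.001
grasp_force: 3.8
```

Run:
```python
from h import *
F=[]
for i in range(10):
    g=grab_frame("scene");F.append(state()["contact_force"])
print(np.mean(F,0).round(2),np.std(F,0).round(2),np.array(F)[:,0].round(1),state()["tool_pos"])
f=grab_frame("wrist");P=wp(f);Q=pts(g);c=np.radians(4.8);M=np.array([[np.cos(c),-np.sin(c)],[np.sin(c),np.cos(c)]])
for n,A in(("wrist",P),("scene",Q)):
    X=(A[...,:2]-[.6047,.1805])@M
    box=(abs(X[...,0]+.0)<.06)&(abs(X[...,1])<.05)
    for nm,lo,hi in(("grip",.100,.115),("xbar",.070,.078)):
        m=box&(A[...,2]>lo)&(A[...,2]<hi)
        if m.sum()>10:print(n,nm,m.sum(),"z",np.median(A[...,2][m]).round(4),"x",X[m][:,0].min().round(4),X[m][:,0].max().round(4),cv2.minAreaRect((A[m][:,:2]*1000).astype(np.float32))[1:],np.linalg.lstsq(np.c_[X[m],np.ones(m.sum())],A[...,2][m],rcond=None)[0].round(3))
    m=(abs(A[...,2]-.06)<.003)&(abs(X[...,1])<.055)&(X[...,0]<-.03)&(X[...,0]>-.12);print(n,"cheek tops back",[X[...,0][m&(s*X[...,1]>.02)].min().round(4) for s in(-1,1)])
    m=(abs(A[...,2]-.04)<.003)&(abs(X[...,1])<.014)&(X[...,0]<-.03)&(X[...,0]>-.12);print(n,"base back",X[...,0][m].min().round(4) if m.any() else None)
```

```text
[-7.51 -0.28  3.46] [0.54 0.38 0.7 ] [-8.3 -7.  -7.3 -8.  -7.5 -8.4 -6.8 -7.4 -7.6 -6.8] [ 0.50802545  0.17941065 -0.00191939]
wrist grip 12059 z 0.1076 x -0.0159 -0.0029 ((12.35324764251709, 59.86524963378906), 5.511510372161865) [0.283 0.005 0.11 ]
wrist xbar 6258 z 0.074 x -0.0236 -0.0109 ((12.004349708557129, 70.94620513916016), 5.384183883666992) [0.083 0.002 0.076]
wrist cheek tops back [np.float64(-0.086), np.float64(-0.0872)]
wrist base back -0.0906
scene grip 106 z 0.1068 x -0.013 0.0135 ((26.03178596496582, 59.841644287109375), 6.234241485595703) [-0.095  0.005  0.107]
scene xbar 80 z 0.0736 x -0.02 0.0228 ((77.43952941894531, 36.123966217041016), 70.83782958984375) [-0.016  0.017  0.074]
scene cheek tops back [np.float64(-0.0852), np.float64(-0.0872)]
scene base back -0.0861
```

The cradle's back sits at −86 mm from the fence, which is 80 + 6 mm, so the blade is squeezed. The crossbar top is at 74 mm, so it is still fully down. Raising the push from 7.5 to about 10 N.

>>> {"api": "jog_arm", "payload": {
  "motion": "0 0.0006 0 0 0 0 0; 0 0.0012 0 0 0 0 0; 0 0.0018 0 0 0 0 0; 0 0.0021 0 0 0 0 0; 0 0.0021 0 0 0 0 0"
}}

```text
time: 26.55
tool_pos: [0.508, 0.1795, -0.0023]
tool_rot: [0.0, 0.999, 0.044, -0.003]
contact_force: [-10.9, -1.1, 4.3]
gripper_width: -0.001
grasp_force: 5.1
```

Run:
```python
from h import *
F=[]
for i in range(12): g=grab_frame("wrist");F.append(state()["contact_force"])
print(np.mean(F,0).round(2),np.array(F)[:,0].round(1),state()["time"]);P=wp(g)
X=P[...,0]-.6047;m=(abs(P[...,2]-.074)<.004)&(abs(X)<.04)&(abs(P[...,1]-.181)<.05);print(np.median(P[...,2][m]))
```

```text
[-10.    -0.07   4.06] [ -9.9  -9.6 -10.   -9.7  -9.9 -10.1 -10.5 -10.3  -9.4 -10.5 -10.5  -9.5] 27.15
0.07398184796561086
```

A steady 10.0 N with the crossbar still down. Handing in.

```bash
python3 -c "
from plant import *
print(job_done())"
```

```text
the job is handed in; nothing more can be done
None
```

Job handed in at about 27 s: the gauge's crossbar is down on cradle and fence, I let go of it without dropping it, and the arm is still pushing the cradle at a steady 10 N with the blade squeezed; my first push missed, passing above the cradle's base without moving it.

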